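# Uncouple the red blow nozzle from its air coupler

### The job

Pull back the sprung brass collar of the air coupler that holds the red-sleeved blow nozzle, so that the nozzle is released, then draw the nozzle straight out and lay it gently in the open grey tray. Leave the blue-sleeved plug in the other coupler as it is.

Things in the scene. Friction and masses are not known exactly. Their poses are not given: they have to be found in the camera images.
- red_nozzle: Blow nozzle, 70 to 120 g, in its coupler, level. Origin: middle of the red 8-sided sleeve, 28 mm across flats (one pair upright), 75 mm above the table; x: along it into the socket, away from the robot; z up. Along x: tip -56 to -30, sleeve -30 to 30, steel nose to 83 mm, 20 mm thick. Locked; once freed, a spring pops it 18 mm out along -x; it stays there, loose, 31 mm of nose still in the socket.
- mouth_r (a point): Mouth of the socket that holds the red nozzle, on its axis, 75 mm above the table: the front end of the fixed coupler, 34 mm ahead of the nozzle's origin at the start. Its x axis points into the socket, z up. Behind the collar, from x = 70 mm, stands the coupler's fixed square block, 50 mm wide, its top 100 mm above the table.
- collar_r (a joint): Round ribbed brass collar on that coupler, coaxial; barrel 40 mm across, from 6 to 44 mm behind the mouth (grip at 25), then a lip 52 mm across to 52 mm. Value: m drawn back along the mouth's +x, away from the nozzle: 0 at rest, 0.014 at its stop; the nozzle is freed at 0.006 to 0.009. Takes about 10 N. Let go, it springs home.
- blue_plug: A like insert with a blue sleeve of the same size and a short black end cap, in the other, identical coupler; origin also the middle of the sleeve, x into its socket. To be left alone.
- tray: Open grey plastic tray fixed on the table, outside 200 (its x) by 170 (its y) by 26 mm high, walls and floor 5 mm thick. Origin: centre of its underside, on the table. The nozzle lying in it has its origin about 19 mm above the table.
Mind the look-alikes: they are no part of the job. Leave any pink or purple look-alike of the part that bears mouth_r alone.

How it is judged (in metres and radians):
On the way, in this order (a step that is already met when the one before it is completed fails the run):
1. the collar of the red nozzle's coupler is drawn back more than 5 mm (value of joint collar_r above 0.005 m), for 0.05 s.
2. the red nozzle is drawn out of its socket (distance of red_nozzle from where it was at the start of the episode above 0.06 m), for 0.1 s.
At the end, for the whole second after the job is handed in: The red nozzle lies at rest in the grey tray (the middle of its sleeve inside the walls and less than 35 mm above the table), let go; its coupler's collar has sprung home (within 4 mm); the blue plug is still in its coupler, within 10 mm of where it was (x of red_nozzle in the frame of tray between -0.09 and 0.09 m and y of red_nozzle in the frame of tray between -0.075 and 0.075 m and height (world z) of red_nozzle below 0.035 m and linear speed of red_nozzle below 0.02 m/s and value of joint collar_r below 0.004 m and distance of blue_plug from where it was at the start of the episode below 0.01 m); the robot touches nothing.
It fails at once if the blue plug is shifted by more than 10 mm (distance of blue_plug from where it was at the start of the episode above 0.01 m).
It fails at once if the red nozzle is dropped or flung (moves faster than 1 m/s out of the fingers: a fall of more than 50 mm) (contact force between the fingers and red_nozzle below 0.1 N and linear speed of red_nozzle above 1 m/s).
It also fails if it takes over 50 s, if anything falls off the work surface, if the arm or the gripper's body presses on something with over 40 N, if the wrist force passes 120 N, or if a joint passes its speed limit or range.

### The arm

A 7-joint arm with a two-finger parallel gripper is mounted at the origin on the work surface. World frame = base frame: x ahead of the robot, y to its left, z up, the work surface at z = 0. Lengths are in mm, angles in rad, forces in N, time in s.
With the tool pointing down it reaches from about 400 to 750 mm from the base axis. Payload 19.5 kg.
Tool frame: the origin (TCP) lies on the front face of the gripper's body, between the roots of the fingers; the fingertips stand 73 mm ahead of it and the grasp point (between the pads) lies 54 mm ahead of it; x points along the fingers, z is the direction in which the jaws open and shut, and the axes are right-handed (so a half turn about x gives the same grasp; the last joint's range is limited). The gripper opens to 85 mm and grips with 20 to 120 N. Pads are 22 mm wide; open, the fingers measure 114 mm over their backs; the gripper's body (76 mm by 85 mm) begins 54 mm behind the grasp point. The pads swing forward as they close: fully open they stand 13 mm farther back than shut.
Start: joints at [1.201, 0.707, -0.028, 1.485, 0.022, 0.951, -0.075], TCP at [185.122, -544.365, 303.868] pointing down, gripper open.
Joint ranges: [-2.71, 2.71], [-0.32, 2.16], [-1.57, 1.52], [0, 2.45], [-1.46, 4.6], [0, 2.02], [-2.83, 2.83]. Speed limits (rad/s): [1.89, 1.89, 2.57, 2.57, 3.01, 3.01, 3.01].

### API

Orientations are given as [roll, pitch, yaw] about the fixed x, y, z axes, in that order (R = Rz(yaw) Ry(pitch) Rx(roll)).
In Python, from rig import robot, viewer gives the robot as it stands.
- The arm moves only by the shell command python3 -m pendant 'ROWS' [FORCE]. ROWS is a JSON object of lists of equal length, an entry for each row: "dp": the shift along the tool's x, y, z in mm, a list of three; "turn": the turn, a rotation vector about the tool's x, y, z in rad, a list of three; "grip": the opening, from 0 (shut) to 1 (fully open). A call has 1 to 5 rows; each row shifts and turns the pose as measured when the row begins, along the tool's axes as they then stand; what a row does not reach is not made up. A row lasts 1/10 s, in which the tool goes at most 50 mm and 8.59 degrees, less where a joint would pass 70% of its speed; a pose out of reach is approached as far as the arm can. A call is refused whole if a number of a shift passes 50 or a number of a turn 0.15, either way. A call with a gripper value outside its range is refused whole. The fingers move at their own pace and stop on an object; FORCE is the grip in N (left out, the last holds). Time passes only in rows, so rows that do not move let the fingers close. It gives the time, the measured TCP pose, the force and the opening at its end, in the units of the state.
- robot.sense(): the state, without advancing time (a new reading comes with each control period).
- viewer.snapshot(name): name is "scene" or "top" or "wrist"; returns a dict with "color" (400x640x3 uint8, blue, green, red), "fovy" (degrees; the focal length in pixels is half the picture's height over the tangent of half this angle, whatever the lens; pixels are square), "cx", "cy" (the principal point, pixels), "dist" ([k1, k2, p1, p2, k3] as OpenCV has them; the pictures are not rectified), "rvec" (rotation vector, rad) and "tvec" (3), from world to camera coordinates, as OpenCV has them. Camera axes: x right, y down, z forward; pixel columns grow to the right and rows downward; lengths in mm; the calibration is good to about 2 mm. A picture is of the moment at which its call begins. There is no depth.
- robot.hand_in(): hands the job in, once; it reports no verdict.
The state is a dict: "time_s": time; "joints": joint angles; "joint_vel": joint speeds; "tau": joint torques, N m; "tool_pos": TCP position; "ee_rot": TCP orientation; "wrist_force": force on the tool from outside, world axes, zero at the start; "wrist_torque": the same for the moment, N m; "gripper_width": opening from 0.0 (shut) to 1.0 (fully open).
Only numpy, scipy, OpenCV 4.12 (cv2) and the standard library are available. Lean on these libraries where they do the work, as an engineer would, in place of code of your own. Each camera call takes 0.05 s, during which the arm holds its last target.

## Working session

There is one attempt and no reset: what is moved stays moved. The work goes in short steps, Python scripts to look and compute and a shell command to move; the robot and the scene stay as the last step left them, time stands still between calls to the robot, and variables do not carry over. Pictures are saved under pics/ and viewed, and the job is handed in when it is done.

```bash
ls; mkdir -p pics
python3 - <<'E'
from rig import robot, viewer
import cv2
for n in ("scene","top","wrist"):
    s=viewer.snapshot(n); cv2.imwrite(f"pics/{n}0.png",s["color"])
    print(n,{k:v for k,v in s.items() if k!="color"})
print(robot.sense())
E
```

```text
pics
scene {'fovy': 43.17155371151678, 'cx': 315.0271834876883, 'cy': 206.02767451412598, 'dist': array([-0.01076276,  0.        ,  0.        ,  0.        ,  0.        ]), 'rvec': array([ 1.59469297,  2.25683367, -0.61012286]), 'tvec': array([  73.2350181 , -285.33082731, 1710.73105498])}
top {'fovy': 55.86754731083097, 'cx': 321.5637666763902, 'cy': 196.08108537764102, 'dist': array([-0.04675505,  0.        ,  0.        ,  0.        ,  0.        ]), 'rvec': array([ 2.2074228 , -2.15579819,  0.06383976]), 'tvec': array([ 63.99971349, 378.59294104, 960.84769536])}
wrist {'fovy': 62.52100285855843, 'cx': 320.17146593149874, 'cy': 199.62061420801723, 'dist': array([-0.06667462,  0.        ,  0.        ,  0.        ,  0.        ]), 'rvec': array([-2.36908136,  1.69652945,  0.23156665]), 'tvec': array([-574.52213169,  -34.8129566 ,  378.80642879])}
{'time_s': 0.15, 'joints': array([ 1.2013422 ,  0.70696493, -0.02762928,  1.48489419,  0.0219779 ,
        0.95089148, -0.07551324]), 'joint_vel': array([-0.00088088, -0.00134982, -0.00115684, -0.00107118, -0.00108829,
       -0.00022972,  0.00181747]), 'tau': array([ 9.88132197e-04, -8.83309579e+01,  1.23533607e+00, -2.36191785e+01,
        1.70776615e-02,  5.42104433e-03, -8.98255439e-05]), 'tool_pos': array([ 185.07017954, -544.25417043,  303.53128637]), 'ee_rot': array([3.13819043, 1.56993938, 1.89512972]), 'wrist_force': array([0.33732475, 0.23179194, 0.63667121]), 'wrist_torque': array([0.01065976, 0.00560498, 0.01647282]), 'gripper_width': 1.0018903310262306}
```

View pics/scene0.png

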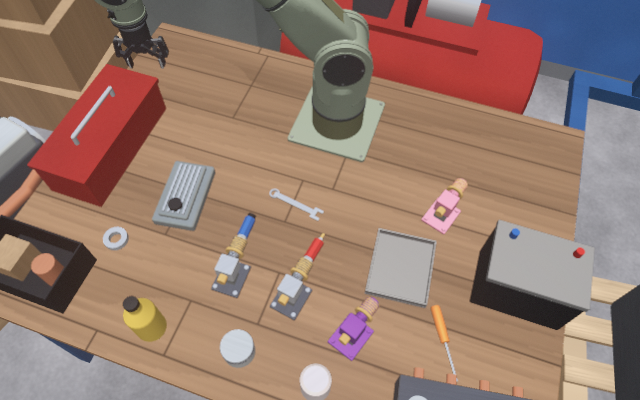

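View pics/top0.png

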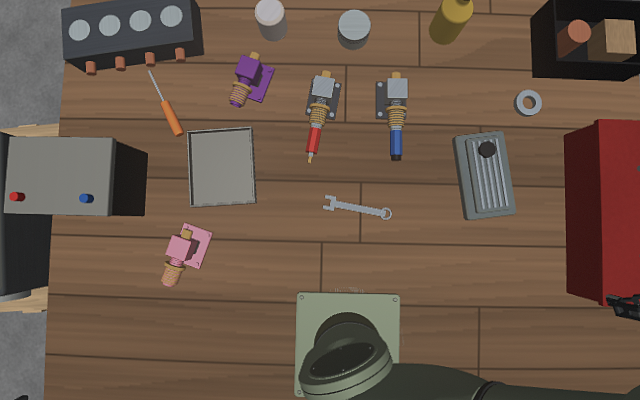

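View pics/wrist0.png

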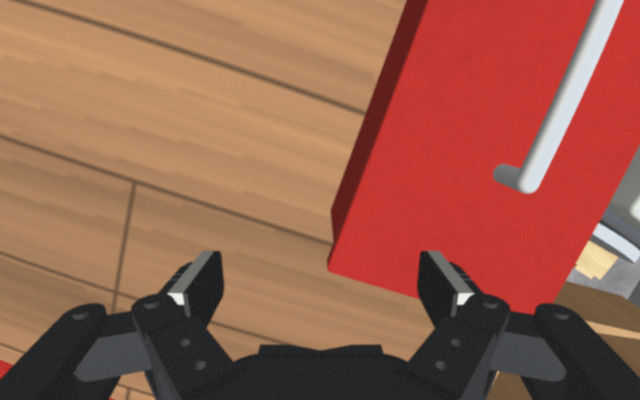

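```bash
cat > h.py <<'E'
import numpy as np, cv2
from rig import robot, viewer
from scipy.spatial.transform import Rotation as Ro
def cam(s):
    f=s["color"].shape[0]/2/np.tan(np.radians(s["fovy"]/2))
    K=np.array([[f,0,s["cx"]],[0,f,s["cy"]],[0,0,1]])
    return K,s["dist"],cv2.Rodrigues(s["rvec"])[0],s["tvec"]
def cast(s,uv,z):
    K,d,R,t=cam(s); uv=np.array(uv,float).reshape(-1,1,2)
    n=cv2.undistortPoints(uv,K,d)[:,0]; D=np.c_[n,np.ones(len(n))]@R; o=-R.T@t
    return o+D*((z-o[2])/D[:,2])[:,None]
def proj(s,P):
    K,d,R,t=cam(s); return cv2.projectPoints(np.array(P,float).reshape(-1,1,3),s["rvec"],t,K,d)[0][:,0]
def blob(s,lo,hi,roi,wrap=False):
    h=cv2.cvtColor(s["color"],cv2.COLOR_BGR2HSV); m=cv2.inRange(h,lo,hi)
    if wrap: m|=cv2.inRange(h,(170,lo[1],lo[2]),(180,hi[1],hi[2]))
    M=np.zeros_like(m); x0,y0,x1,y1=roi; M[y0:y1,x0:x1]=m[y0:y1,x0:x1]
    n,l,st,c=cv2.connectedComponentsWithStats(M); k=1+np.argmax(st[1:,4])
    return np.argwhere(l==k)[:,::-1].astype(float)
def axis(p):
    c=p.mean(0); u,sv,v=np.linalg.svd(p-c,full_matrices=False); a=(p-c)@v[0]; b=(p-c)@v[1]
    return c,v[0],np.percentile(a,[0.5,99.5]),np.ptp(b)
E
python3 - <<'E'
from h import *
s=viewer.snapshot("top"); g=viewer.snapshot("scene")
for nm,v,roi,z in (("red",s,(290,115,340,170),75),("blue",s,(380,115,415,170),75),("red",g,(290,225,335,270),75),("blue",g,(225,205,265,245),75)):
    lo,hi=((0,130,90),(8,255,255)) if nm=="red" else ((105,120,60),(130,255,255))
    p=blob(v,lo,hi,roi,nm=="red"); c,d,e,w=axis(p)
    print(nm,len(p),c,w, cast(v,[c+d*e[0],c,c+d*e[1]],z).round(1).tolist())
# collar+block in top
im=cv2.resize(s["color"][50:215,150:430],None,fx=2.8,fy=2.8,interpolation=cv2.INTER_CUBIC);cv2.imwrite("pics/t1.png",im)
im=cv2.resize(g["color"][200:330,200:450],None,fx=3.2,fy=3.2,interpolation=cv2.INTER_CUBIC);cv2.imwrite("pics/g1.png",im)
E
```

```text
red 289 [313.11418685 139.5916955 ] 11.950292698184448 [[540.8, 91.6, 75.0], [510.8, 96.3, 75.0], [481.4, 100.8, 75.0]]
blue 289 [395.53979239 142.03806228] 11.15084216614251 [[539.4, -105.4, 75.0], [509.4, -105.4, 75.0], [479.7, -105.4, 75.0]]
red 217 [314.23502304 247.92165899] 10.892941096676196 [[476.4, 101.6, 75.0], [505.7, 97.5, 75.0], [535.4, 93.3, 75.0]]
blue 177 [246.64971751 225.29943503] 9.360013176649762 [[472.8, -105.3, 75.0], [503.1, -104.9, 75.0], [531.3, -104.6, 75.0]]
```

View pics/t1.png

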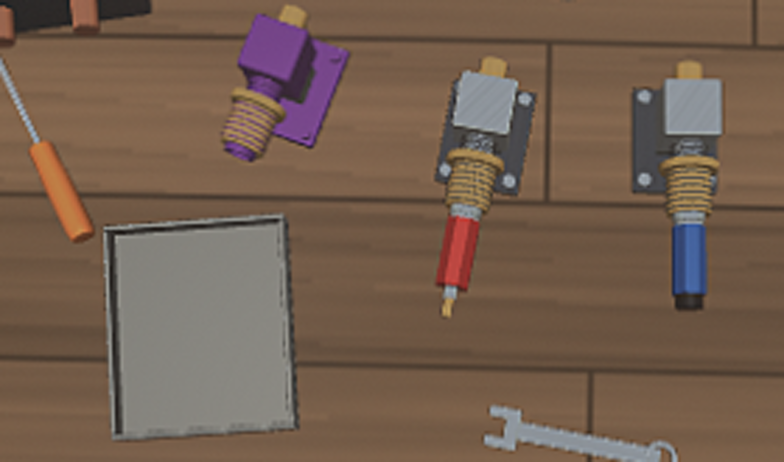

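View pics/g1.png

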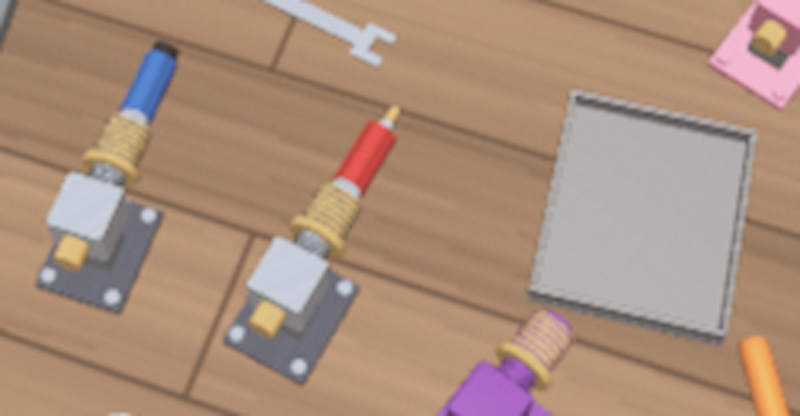

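```bash
cat >> h.py <<'E'
def tool():
    st=robot.sense(); return st["tool_pos"],Ro.from_euler("xyz",st["ee_rot"]).as_matrix(),st
def goal(tgt,yaw,flip=0):
    """tool x down, tool z horizontal = perpendicular to mouth x (yaw); returns dp total and turn total in tool axes"""
    p,R,st=tool(); zx=np.array([-np.sin(yaw),np.cos(yaw),0]); zx=zx if not flip else -zx
    X=np.array([0,0,-1.]); G=np.c_[X,np.cross(zx,X),zx]
    r=Ro.from_matrix(R.T@G).as_rotvec(); dp=R.T@(np.array(tgt)-p)
    print("pos",p.round(1),"joints",st["joints"].round(2),"F",st["wrist_force"].round(1),"w",round(st["gripper_width"],3),"t",st["time_s"])
    print("dp",dp.round(2),"turn",r.round(4), "Rcols",R.round(2).tolist())
E
python3 - <<'E'
from h import *
goal((560,88,300),-0.15);goal((560,88,300),-0.15,1)
s=viewer.snapshot("top"); p=blob(s,(0,0,100),(180,60,190),(185,125,258,210))
r=cv2.minAreaRect(p.astype(np.float32)); b=cv2.boxPoints(r)
for z in (26,): 
    q=cast(s,b,z); print(b.round(0).tolist(),q.round(1).tolist(),q.mean(0), np.linalg.norm(np.diff(q,axis=0),axis=1))
E
```

```text
pos [ 185.1 -544.3  303.7] joints [ 1.2   0.71 -0.03  1.48  0.02  0.95 -0.08] F [ 0.4 -0.2  0.2] w 0.997 t 0.25
dp [   3.9   558.5  -477.94] turn [-2.6638e+00 -2.0000e-04 -6.0000e-04] Rcols [[-0.0, 0.95, 0.32], [0.0, 0.32, -0.95], [-1.0, -0.0, -0.0]]
pos [ 185.1 -544.3  303.7] joints [ 1.2   0.71 -0.03  1.48  0.02  0.95 -0.08] F [ 0.4 -0.2  0.2] w 0.997 t 0.25
dp [   3.9   558.5  -477.94] turn [ 4.778e-01 -5.000e-04  2.000e-04] Rcols [[-0.0, 0.95, 0.32], [0.0, 0.32, -0.95], [-1.0, -0.0, -0.0]]
[[185.0, 129.0], [250.0, 126.0], [254.0, 203.0], [189.0, 207.0]] [[542.8, 432.8, 26.0], [554.8, 262.1, 26.0], [353.9, 243.9, 26.0], [341.1, 411.8, 26.0]] [448.13047875 337.63420484  26.        ] [171.15723792 201.67065137 168.36575707]
```

```bash
R='{"dp":[[0,37,-32],[0,37,-32],[0,37,-32],[0,37,-32],[0,37,-32]],"turn":[[0,0,0],[0,0,0],[0,0,0],[0,0,0],[0,0,0]],"grip":[1,1,1,1,1]}' ; python3 -m pendant '{"dp":[[0,37,-32],[0,37,-32],[0,37,-32],[0,37,-32],[0,37,-32]],"turn":[[0,0,0],[0,0,0],[0,0,0],[0,0,0],[0,0,0]],"grip":[1,1,1,1,1]}' 30; python3 -c "
from h import *
goal((560,88,300),-0.15,1)"
```

```text
time_s: 0.8
tool_pos: [308.4, -331.3, 302.4]
ee_rot: [-0.92, 1.569, -2.173]
wrist_force: [1.8, -0.5, 0.2]
gripper_width: 1.0
pos [ 308.4 -331.3  302.4] joints [ 0.74  0.53  0.01  1.91 -0.01  0.7  -0.5 ] F [ 1.8 -0.5  0.2] w 1.0 t 0.8
dp [   1.55  370.13 -319.62] turn [0.468  0.0014 0.0011] Rcols [[-0.0, 0.95, 0.31], [-0.0, 0.31, -0.95], [-1.0, -0.0, 0.0]]
```

```bash
python3 -m pendant '{"dp":[[0,37,-32],[0,37,-32],[0,37,-32],[0,37,-32],[0,37,-32]],"turn":[[0,0,0],[0,0,0],[0,0,0],[0,0,0],[0,0,0]],"grip":[1,1,1,1,1]}'; python3 -m pendant '{"dp":[[0,37,-32],[0,37,-32],[0,37,-32],[0,37,-32],[0,19,-16]],"turn":[[0,0,0],[0,0,0],[0,0,0],[0,0,0],[0,0,0]],"grip":[1,1,1,1,1]}';python3 -m pendant '{"dp":[[0,0,0],[0,0,0],[0,0,0],[0,0,0]],"turn":[[0.12,0,0],[0.12,0,0],[0.12,0,0],[0.11,0,0]],"grip":[1,1,1,1]}'; python3 -c "
from h import *
goal((520,92,300),-0.15,1)"
```

```text
time_s: 1.3
tool_pos: [435.5, -115.7, 302.7]
ee_rot: [0.05, 1.568, -1.204]
wrist_force: [1.1, -1.2, 0.0]
gripper_width: 1.002
time_s: 1.8
tool_pos: [550.9, 82.0, 302.6]
ee_rot: [0.707, 1.568, -0.543]
wrist_force: [-0.4, -0.4, -0.0]
gripper_width: 1.001
time_s: 2.2
tool_pos: [551.9, 87.0, 301.4]
ee_rot: [1.841, 1.569, 0.113]
wrist_force: [-0.1, -0.5, 0.7]
gripper_width: 0.999
pos [551.9  87.  301.4] joints [-0.34  0.7   0.25  1.56 -0.2   0.91 -1.75] F [-0.1 -0.5  0.7] w 0.999 t 2.2
dp [  1.4  -32.27   0.09] turn [-0.0068 -0.0004 -0.0014] Rcols [[0.0, 0.99, -0.16], [0.0, -0.16, -0.99], [-1.0, 0.0, -0.0]]
```

Run:
```python
from h import *
s=viewer.snapshot("wrist"); cv2.imwrite("pics/w2.png",s["color"])
print(proj(s,[[508,97,75],[568,88,75],[542,92,75]]).round(0).tolist())
K,d,R,t=cam(s); print("cam",-R.T@t)
```

```text
[[317.0, 230.0], [316.0, 168.0], [317.0, 196.0]]
cam [618.35112961  76.3836631  371.85482875]
```

View pics/w2.png

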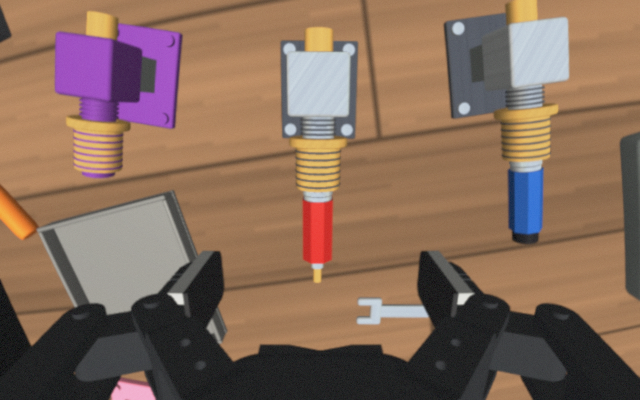

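Run:
```python
from h import *
s=viewer.snapshot("wrist")
p=blob(s,(0,130,90),(8,255,255),(280,180,360,275),True); c,d,e,w=axis(p)
q=cast(s,[c+d*e[0],c,c+d*e[1]],75); print("sleeve",q.round(1).tolist(),np.linalg.norm(q[2]-q[0]))
# collar: brass mask
m=blob(s,(12,80,60),(32,255,255),(285,134,352,196)); 
print("rows",m[:,1].min(),m[:,1].max())
for r in range(int(m[:,1].min()),int(m[:,1].max())+1,4):
    x=m[m[:,1]==r][:,0]; q=cast(s,[[x.min()-.5,r],[x.max()+.5,r]],75); print(r,x.min(),x.max(),q.mean(0).round(1),np.linalg.norm(q[1]-q[0]).round(1))
# rows of the red sleeve edges similarly
```

```text
sleeve [[536.8, 92.0, 75.0], [506.8, 97.0, 75.0], [475.0, 102.3, 75.0]] 62.618920189861235
rows 136.0 195.0
136 295.0 341.0 [595.9  82.   75. ] 41.8
140 285.0 351.0 [592.5  82.6  75. ] 59.8
144 285.0 351.0 [589.   83.2  75. ] 60.0
148 285.0 351.0 [585.5  83.7  75. ] 60.2
152 285.0 351.0 [581.9  84.3  75. ] 60.3
156 285.0 351.0 [578.3  84.9  75. ] 60.5
160 285.0 351.0 [574.8  85.5  75. ] 60.7
164 285.0 351.0 [571.2  86.1  75. ] 60.9
168 285.0 351.0 [567.5  86.7  75. ] 61.1
172 285.0 351.0 [563.9  87.3  75. ] 61.3
176 285.0 351.0 [560.2  88.   75. ] 61.5
180 285.0 351.0 [556.5  88.6  75. ] 61.7
184 285.0 351.0 [552.8  89.2  75. ] 61.9
188 285.0 351.0 [549.1  89.8  75. ] 62.1
192 285.0 351.0 [545.3  90.4  75. ] 62.3
```

```bash
python3 -c "
from h import *
goal((565.7,87.4,127),-0.16,1)"
```

```text
pos [551.9  87.1 301.5] joints [-0.34  0.7   0.25  1.56 -0.2   0.91 -1.75] F [-0.8  0.8  0.2] w 1.0 t 2.3
dp [174.47  13.36  -2.36] turn [ 0.0063 -0.0001 -0.0015] Rcols [[0.0, 0.99, -0.15], [-0.0, -0.15, -0.99], [-1.0, 0.0, -0.0]]
```

```bash
python3 -m pendant '{"dp":[[0,13.4,-2.4],[40,0,0],[40,0,0],[0,0,0]],"turn":[[0.006,0,0],[0,0,0],[0,0,0],[0,0,0]],"grip":[1,1,1,1]}';python3 - <<'E'
from h import *
goal((565.7,87.4,127),-0.16,1)
s=viewer.snapshot("wrist"); cv2.imwrite("pics/w3.png",s["color"])
p=blob(s,(0,130,90),(8,255,255),(260,200,380,399),True); c,d,e,w=axis(p)
q=cast(s,[c+d*e[0],c,c+d*e[1]],75); print("sleeve",q.round(1).tolist(),np.linalg.norm(q[2]-q[0]))
print(proj(s,[[565.7,87.4,75],[507.5,97,75],[541,91.5,75]]))
E
```

```text
time_s: 2.7
tool_pos: [566.5, 87.7, 220.3]
ee_rot: [1.935, 1.567, 0.22]
wrist_force: [-0.4, -0.5, 2.1]
gripper_width: 1.001
pos [566.5  87.7 220.3] joints [-0.32  0.82  0.21  1.6  -0.23  0.74 -1.71] F [-0.4 -0.5  2.1] w 1.001 t 2.7
dp [93.28 -1.09  0.51] turn [ 0.0158 -0.0014 -0.0037] Rcols [[0.0, 0.99, -0.14], [0.0, -0.14, -0.99], [-1.0, 0.0, -0.0]]
sleeve [[536.1, 92.2, 75.0], [504.9, 97.3, 75.0], [471.0, 102.9, 75.0]] 65.89897014932072
[[320.94957523 212.37379012]
 [319.36075367 288.70548767]
 [320.21150178 246.15016353]]
```

View pics/w3.png

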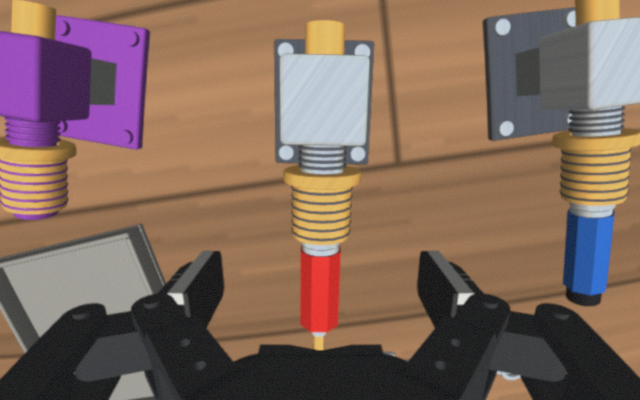

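Run:
```python
from h import *
s=viewer.snapshot("wrist")
a=-0.157; ux=np.array([np.cos(a),np.sin(a),0]); m=np.array([507.5,97,75])+34*ux
for d,h in ((-64,14),(-4,14),(6,20),(44,26),(52,26),(70,25),(120,25)): print(d,h,proj(s,[m+d*ux+[0,0,h]]).round(1))
for dd in (6,25): print('sides',proj(s,[m+dd*ux+k*20*np.array([-ux[1],ux[0],0]) for k in (-1,1)]).round(1).tolist())
cv2.imwrite("pics/w4.png",cv2.resize(s["color"][20:360,260:380],None,fx=2,fy=1.75*1))
```

```text
-64 14 [[319.1 334.6]]
-4 14 [[320.1 259.9]]
6 20 [[320.3 249.9]]
44 26 [[321.  195.7]]
52 26 [[321.2 182.8]]
70 25 [[321.6 152.4]]
120 25 [[322.8  62.2]]
sides [[348.5, 238.8], [292.2, 238.1]]
sides [[349.4, 213.3], [291.9, 212.5]]
```

View pics/w4.png

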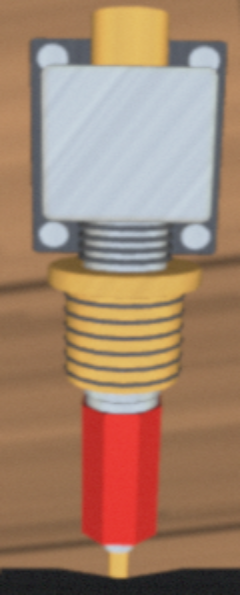

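```bash
python3 -m pendant '{"dp":[[0,3,0.5],[40,0,0],[40,0,0],[11,0,0],[0,0,0]],"turn":[[0.012,0,0],[0,0,0],[0,0,0],[0,0,0],[0,0,0]],"grip":[1,1,1,1,1]}';python3 - <<'E'
from h import *
goal((570.3,87.1,127),-0.16,1)
s=viewer.snapshot("wrist"); cv2.imwrite("pics/w5.png",s["color"])
E
```

```text
time_s: 3.3
tool_pos: [576.8, 87.2, 140.9]
ee_rot: [1.912, 1.547, 0.185]
wrist_force: [0.5, 0.0, 0.8]
gripper_width: 0.999
pos [576.8  87.2 140.9] joints [-0.29  0.95  0.17  1.63 -0.27  0.56 -1.69] F [0.5 0.  0.8] w 0.999 t 3.3
dp [13.72 -6.75  1.18] turn [ 0.0037 -0.0079 -0.0221] Rcols [[0.02, 0.99, -0.16], [0.0, -0.16, -0.99], [-1.0, 0.02, -0.01]]
```

View pics/w5.png

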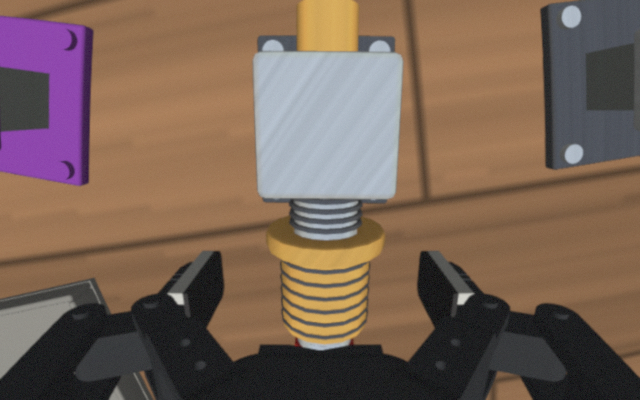

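```bash
python3 -m pendant '{"dp":[[7,-6.5,1.8],[7,0,0],[0,0,0]],"turn":[[0.004,-0.008,-0.022],[0,0,0],[0,0,0]],"grip":[1,1,1]}';python3 - <<'E'
from h import *
goal((570.3,87.1,127),-0.16,1)
s=viewer.snapshot("wrist"); cv2.imwrite("pics/w6.png",s["color"])
a=-0.157; ux=np.array([np.cos(a),np.sin(a),0]); m=np.array([512,96.3,75])+34*ux
for d,h in ((6,20),(44,26),(52,26),(70,25),(120,25)): print(d,h,proj(s,[m+d*ux+[0,0,h]]).round(1))
p,R,_=tool(); print(proj(s,[p+R[:,0]*54]))
E
```

```text
time_s: 3.65
tool_pos: [571.4, 86.6, 130.7]
ee_rot: [1.864, 1.567, 0.132]
wrist_force: [0.4, -1.0, 0.1]
gripper_width: 0.999
pos [571.4  86.6 130.7] joints [-0.29  0.96  0.17  1.64 -0.27  0.55 -1.7 ] F [ 0.4 -1.   0.1] w 0.999 t 3.65
dp [ 3.65 -1.18 -0.28] turn [-0.0004 -0.0011 -0.0038] Rcols [[0.0, 0.99, -0.16], [0.0, -0.16, -0.99], [-1.0, 0.0, -0.0]]
6 20 [[319.6 345.6]]
44 26 [[319.1 263.3]]
52 26 [[319. 241.]]
70 25 [[318.8 186.6]]
120 25 [[318.   13.5]]
[[319.92748824 275.62310531]]
```

View pics/w6.png

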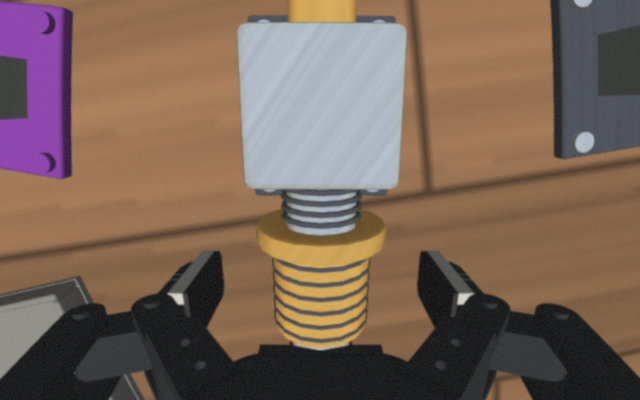

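```bash
python3 -m pendant '{"dp":[[3.5,-1,0],[0,0,0],[0,0,0],[0,0,0],[0,0,0]],"turn":[[0,0,-0.004],[0,0,0],[0,0,0],[0,0,0],[0,0,0]],"grip":[1,0.2,0.2,0.2,0.2]}' 50;python3 -m pendant '{"dp":[[0,0,0],[0,0,0],[0,0,0]],"turn":[[0,0,0],[0,0,0],[0,0,0]],"grip":[0.2,0.2,0.2]}'
python3 - <<'E'
from h import *
goal((570.3,87.1,127),-0.16,1)
s=viewer.snapshot("wrist"); cv2.imwrite("pics/w7.png",s["color"])
E
```

```text
time_s: 4.2
tool_pos: [570.8, 86.6, 128.3]
ee_rot: [2.597, 1.569, 0.865]
wrist_force: [0.2, -2.2, 2.6]
gripper_width: 0.46
time_s: 4.5
tool_pos: [570.8, 86.6, 128.3]
ee_rot: [2.604, 1.569, 0.873]
wrist_force: [-0.4, -0.2, -1.0]
gripper_width: 0.456
pos [570.8  86.6 128.3] joints [-0.29  0.97  0.17  1.64 -0.27  0.55 -1.7 ] F [-0.4 -0.2 -1. ] w 0.456 t 4.5
dp [ 1.33 -0.54 -0.43] turn [-0.0008 -0.0014 -0.0008] Rcols [[0.0, 0.99, -0.16], [0.0, -0.16, -0.99], [-1.0, 0.0, -0.0]]
```

View pics/w7.png

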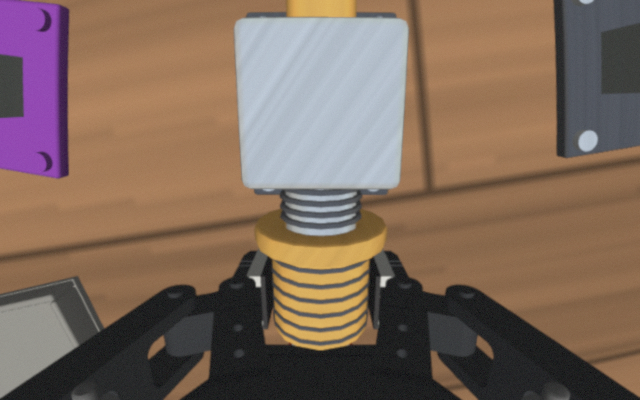

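```bash
python3 -m pendant '{"dp":[[0,4,0],[0,4,0],[0,3,0],[0,2,0],[0,0,0]],"turn":[[0,0,0],[0,0,0],[0,0,0],[0,0,0],[0,0,0]],"grip":[0.2,0.2,0.2,0.2,0.2]}'
python3 - <<'E'
from h import *
goal((570.8,86.6,128.3),-0.16,1)
s=viewer.snapshot("wrist"); cv2.imwrite("pics/w8.png",s["color"])
s=viewer.snapshot("top"); cv2.imwrite("pics/t8.png",s["color"])
p=blob(s,(0,130,90),(8,255,255),(280,115,350,190),True); c,d,e,w=axis(p)
q=cast(s,[c+d*e[0],c,c+d*e[1]],75); print("sleeve",q.round(1).tolist(),np.linalg.norm(q[2]-q[0]))
E
```

```text
time_s: 5.05
tool_pos: [580.5, 85.0, 128.3]
ee_rot: [-1.635, 1.561, 2.917]
wrist_force: [-6.0, -0.4, 4.9]
gripper_width: 0.462
pos [580.5  85.  128.3] joints [-0.28  0.98  0.17  1.6  -0.26  0.6  -1.7 ] F [-6.  -0.4  4.9] w 0.462 t 5.05
dp [ 0.08 -9.86  0.02] turn [-0.0005 -0.0006  0.0097] Rcols [[-0.01, 0.99, -0.16], [0.0, -0.16, -0.99], [-1.0, -0.01, -0.0]]Traceback (most recent call last):
  File "<stdin>", line 5, in <module>
  File "h.py", line 18, in blob
    n,l,st,c=cv2.connectedComponentsWithStats(M); k=1+np.argmax(st[1:,4])
                                                      ~~~~~~~~~^^^^^^^^^^
    return _wrapfunc(a, 'argmax', axis=axis, out=out, **kwds)
    return bound(*args, **kwds)
ValueError: attempt to get argmax of an empty sequence
```

View pics/w8.png

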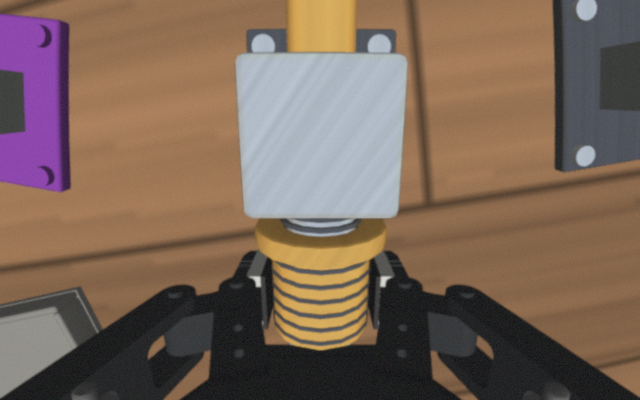

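View pics/t8.png

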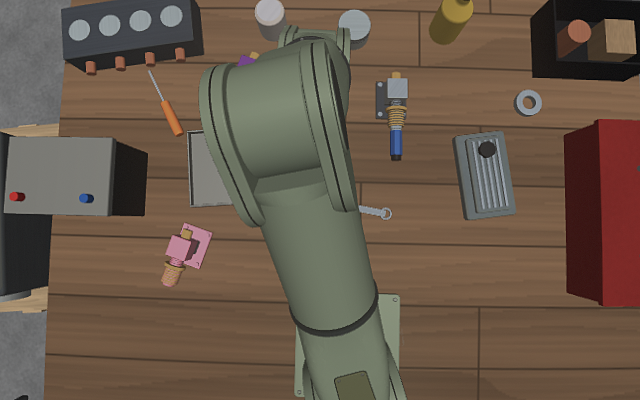

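```bash
python3 -m pendant '{"dp":[[0,3,0],[0,1,0],[0,0,0]],"turn":[[0,0,-0.01],[0,0,0],[0,0,0]],"grip":[0.2,0.2,0.2]}'
python3 - <<'E'
from h import *
goal((570.8,86.6,128.3),-0.16,1)
s=viewer.snapshot("scene"); cv2.imwrite("pics/g9.png",cv2.resize(s["color"][180:330,220:420],None,fx=4,fy=4))
E
```

```text
time_s: 5.45
tool_pos: [582.5, 84.8, 128.2]
ee_rot: [-1.575, 1.545, 2.978]
wrist_force: [-7.2, 0.1, 6.1]
gripper_width: 0.455
pos [582.5  84.8 128.2] joints [-0.28  0.99  0.17  1.57 -0.26  0.63 -1.7 ] F [-7.2  0.1  6.1] w 0.455 t 5.45
dp [  0.25 -11.83   0.05] turn [-0.     -0.0001  0.026 ] Rcols [[-0.03, 0.99, -0.16], [0.0, -0.16, -0.99], [-1.0, -0.03, -0.0]]
```

View pics/g9.png

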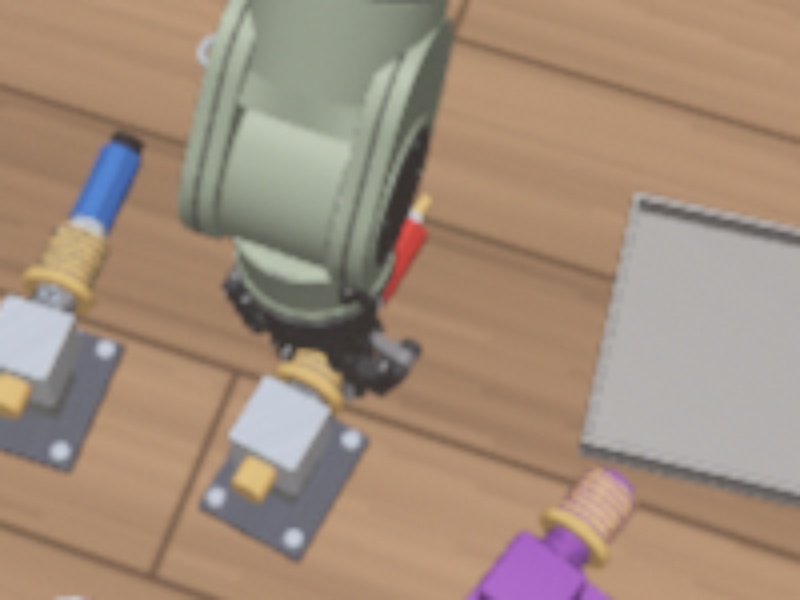

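```bash
python3 -m pendant '{"dp":[[0,0,0],[0,0,0],[0,0,0],[0,0,0],[0,0,0]],"turn":[[0,0,0],[0,0,0],[0,0,0],[0,0,0],[0,0,0]],"grip":[1,1,1,1,1]}'
python3 -m pendant '{"dp":[[-20,0,0],[-40,0,0],[-45,0,0],[0,-40,0],[0,-40,0]],"turn":[[0,0,0.026],[0,0,0],[0,0,0],[0,0,0],[0,0,0]],"grip":[1,1,1,1,1]}'
python3 - <<'E'
from h import *
goal((496,99,230),-0.16,1)
s=viewer.snapshot("wrist"); cv2.imwrite("pics/w10.png",s["color"])
E
```

```text
time_s: 6.0
tool_pos: [582.6, 84.9, 128.2]
ee_rot: [-1.582, 1.545, 2.971]
wrist_force: [0.3, -0.1, -0.8]
gripper_width: 0.998
time_s: 6.5
tool_pos: [505.9, 96.8, 236.6]
ee_rot: [1.734, 1.566, 0.002]
wrist_force: [0.5, 0.2, -0.9]
gripper_width: 1.0
pos [505.9  96.8 236.6] joints [-0.37  0.73  0.22  1.8  -0.24  0.64 -1.74] F [ 0.5  0.2 -0.9] w 1.0 t 6.5
dp [  6.55 -10.19  -0.54] turn [-0.0014 -0.0008 -0.0046] Rcols [[0.0, 0.99, -0.16], [0.0, -0.16, -0.99], [-1.0, 0.0, -0.0]]
```

View pics/w10.png

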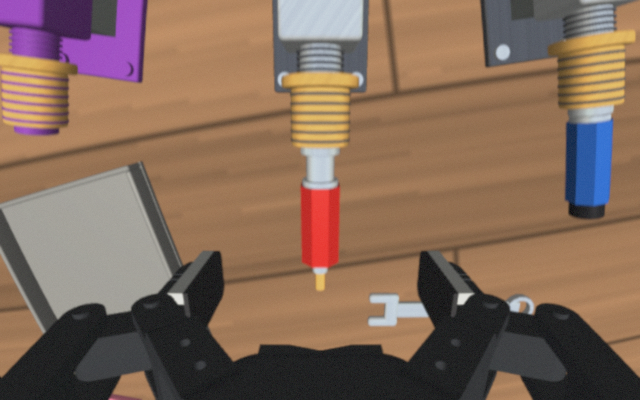

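Run:
```python
from h import *
s=viewer.snapshot("wrist")
p=blob(s,(0,130,90),(8,255,255),(260,160,380,300),True); c,d,e,w=axis(p)
print(p[:,1].min(),p[:,1].max(),c)
q=cast(s,[c+d*e[0],c,c+d*e[1]],87); print("sleeve",q.round(1).tolist(),np.linalg.norm(q[2]-q[0]))
goal((499,98.3,139),-0.16,1)
```

```text
175.0 258.0 [319.62081186 216.7132732 ]
sleeve [[522.7, 94.6, 87.0], [494.6, 99.1, 87.0], [464.0, 104.0, 87.0]] 59.38514503373236
pos [503.5  97.6 236.8] joints [-0.37  0.73  0.22  1.8  -0.24  0.64 -1.74] F [1.2 0.1 0.3] w 1.003 t 6.6
dp [ 9.777e+01 -4.680e+00  6.000e-02] turn [ 0.0001 -0.0006 -0.0012] Rcols [[0.0, 0.99, -0.16], [0.0, -0.16, -0.99], [-1.0, 0.0, -0.0]]
```

```bash
python3 -m pendant '{"dp":[[0,-4.7,0],[40,0,0],[40,0,0],[0,0,0]],"turn":[[0,0,0],[0,0,0],[0,0,0],[0,0,0]],"grip":[1,1,1,1]}'; python3 -c "
from h import *
goal((498.8,98.4,138),-0.16,1)"
```

```text
time_s: 7.0
tool_pos: [500.6, 98.7, 155.8]
ee_rot: [1.942, 1.564, 0.211]
wrist_force: [0.5, -0.5, 0.2]
gripper_width: 1.001
pos [500.6  98.7 155.8] joints [-0.34  0.86  0.15  1.88 -0.29  0.42 -1.71] F [ 0.5 -0.5  0.2] w 1.001 t 7.0
dp [17.74 -1.8   0.64] turn [ 0.0003 -0.0024 -0.006 ] Rcols [[0.01, 0.99, -0.16], [0.0, -0.16, -0.99], [-1.0, 0.01, -0.0]]
```

```bash
python3 -m pendant '{"dp":[[17.5,-1.8,0.6],[0,0,0]],"turn":[[0,-0.002,-0.006],[0,0,0]],"grip":[1,1]}'
python3 - <<'E'
from h import *
goal((498.8,98.4,138),-0.16,1)
s=viewer.snapshot("wrist"); cv2.imwrite("pics/w11.png",s["color"])
E
```

```text
time_s: 7.2
tool_pos: [499.7, 98.1, 139.4]
ee_rot: [2.073, 1.57, 0.342]
wrist_force: [-0.9, 0.2, 1.2]
gripper_width: 1.001
pos [499.7  98.1 139.4] joints [-0.33  0.89  0.14  1.89 -0.29  0.39 -1.7 ] F [-0.9  0.2  1.2] w 1.001 t 7.2
dp [ 1.37 -0.97 -0.17] turn [-0.0005 -0.0002 -0.0003] Rcols [[0.0, 0.99, -0.16], [0.0, -0.16, -0.99], [-1.0, 0.0, -0.0]]
```

View pics/w11.png

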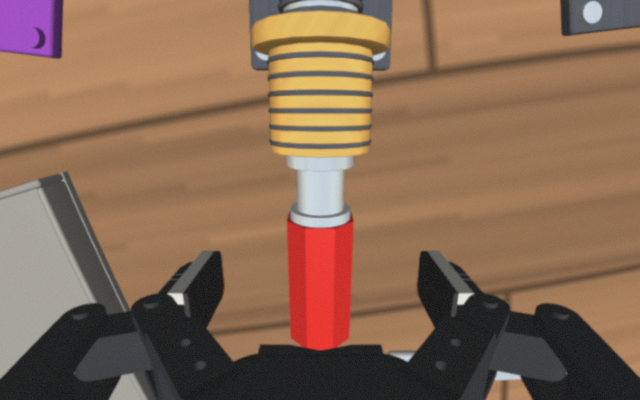

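Centred. Close on the sleeve.

```bash
python3 -m pendant '{"dp":[[1,0,0],[0,0,0],[0,0,0],[0,0,0],[0,0,0]],"turn":[[0,0,0],[0,0,0],[0,0,0],[0,0,0],[0,0,0]],"grip":[0.1,0.1,0.1,0.1,0.1]}' 40; python3 -m pendant '{"dp":[[0,0,0],[0,0,0],[0,0,0]],"turn":[[0,0,0],[0,0,0],[0,0,0]],"grip":[0.1,0.1,0.1]}'
python3 - <<'E'
from h import *
goal((498.8,98.4,138),-0.16,1)
s=viewer.snapshot("wrist"); cv2.imwrite("pics/w12.png",s["color"])
E
```

```text
time_s: 7.75
tool_pos: [502.1, 98.3, 144.3]
ee_rot: [1.924, 1.562, 0.192]
wrist_force: [-0.9, -0.8, -0.1]
gripper_width: 0.31
time_s: 8.05
tool_pos: [502.0, 98.3, 144.3]
ee_rot: [1.923, 1.563, 0.191]
wrist_force: [0.1, -0.5, -0.1]
gripper_width: 0.31
pos [502.   98.3 144.3] joints [-0.33  0.88  0.14  1.88 -0.29  0.39 -1.7 ] F [ 0.1 -0.5 -0.1] w 0.31 t 8.05
dp [ 6.32 -3.25  0.42] turn [-0.0007 -0.0028 -0.0078] Rcols [[0.01, 0.99, -0.16], [0.0, -0.16, -0.99], [-1.0, 0.01, -0.0]]
```

View pics/w12.png

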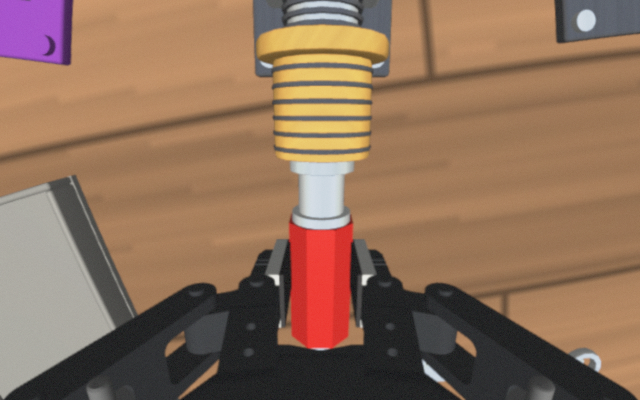

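```bash
python3 -m pendant '{"dp":[[0,0,0],[0,0,0],[0,0,0],[5,-3,0.4],[0,0,0]],"turn":[[0,0,0],[0,0,0],[0,0,0],[0,-0.003,-0.008],[0,0,0]],"grip":[0.6,0.6,0.6,0.6,0.6]}'; python3 -m pendant '{"dp":[[0,0,0]],"turn":[[0,0,0]],"grip":[0.6]}'
python3 - <<'E'
from h import *
goal((498.8,98.4,138),-0.16,1)
E
```

```text
time_s: 8.6
tool_pos: [498.8, 98.5, 138.9]
ee_rot: [-1.255, 1.57, -2.987]
wrist_force: [-0.3, 0.8, -0.4]
gripper_width: 0.601
time_s: 8.7
tool_pos: [498.8, 98.5, 138.7]
ee_rot: [-1.237, 1.57, -2.968]
wrist_force: [-0.5, 0.3, -0.6]
gripper_width: 0.606
pos [498.8  98.5 138.7] joints [-0.33  0.89  0.14  1.89 -0.29  0.39 -1.7 ] F [-0.5  0.3 -0.6] w 0.606 t 8.7
dp [0.75 0.03 0.07] turn [-0.0006  0.0004  0.0011] Rcols [[-0.0, 0.99, -0.16], [-0.0, -0.16, -0.99], [-1.0, -0.0, 0.0]]
```

```bash
python3 -m pendant '{"dp":[[0,0,0],[0,0,0],[0,0,0],[0,0,0],[0,0,0]],"turn":[[0,0,0],[0,0,0],[0,0,0],[0,0,0],[0,0,0]],"grip":[0.1,0.1,0.1,0.1,0.1]}' 40;  python3 - <<'E'
from h import *
goal((498.8,98.4,138),-0.16,1)
E
```

```text
time_s: 9.2
tool_pos: [498.7, 98.5, 138.9]
ee_rot: [-1.273, 1.57, -3.005]
wrist_force: [-0.4, 0.5, 0.5]
gripper_width: 0.313
pos [498.7  98.5 138.9] joints [-0.33  0.89  0.14  1.89 -0.29  0.39 -1.7 ] F [-0.4  0.5  0.5] w 0.313 t 9.2
dp [0.9  0.06 0.05] turn [-0.0006  0.0003  0.0011] Rcols [[-0.0, 0.99, -0.16], [-0.0, -0.16, -0.99], [-1.0, -0.0, 0.0]]
```

```bash
python3 -m pendant '{"dp":[[0,-6,0],[0,-10,0],[0,-12,0],[0,-12,0],[0,-12,0]],"turn":[[0,0,0],[0,0,0],[0,0,0],[0,0,0],[0,0,0]],"grip":[0.1,0.1,0.1,0.1,0.1]}';  python3 - <<'E'
from h import *
goal((445,107,138),-0.16,1)
s=viewer.snapshot("wrist"); cv2.imwrite("pics/w13.png",s["color"])
E
```

```text
time_s: 9.7
tool_pos: [444.9, 106.9, 138.8]
ee_rot: [-0.471, 1.57, -2.203]
wrist_force: [0.3, -0.1, -0.5]
gripper_width: 0.316
pos [444.9 106.9 138.8] joints [-0.36  0.85  0.1   2.07 -0.33  0.24 -1.71] F [ 0.3 -0.1 -0.5] w 0.316 t 9.7
dp [ 0.78  0.04 -0.13] turn [-0.0011  0.0006  0.0003] Rcols [[-0.0, 0.99, -0.16], [-0.0, -0.16, -0.99], [-1.0, -0.0, 0.0]]
```

View pics/w13.png

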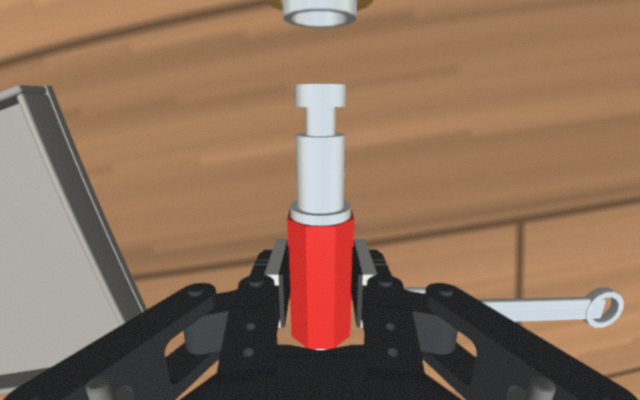

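```bash
python3 -m pendant '{"dp":[[-20,0,0],[0,-20,-35],[0,-20,-40],[0,0,-45],[0,0,-45]],"turn":[[0,0,0],[0,0,0],[0,0,0],[0,0,0],[0,0,0]],"grip":[0.1,0.1,0.1,0.1,0.1]}';  python3 - <<'E'
from h import *
goal((440,337,160),0.095,1)
s=viewer.snapshot("top"); cv2.imwrite("pics/t14.png",s["color"])
E
```

```text
time_s: 10.25
tool_pos: [429.5, 276.6, 159.9]
ee_rot: [-0.717, 1.567, -2.458]
wrist_force: [1.3, -0.5, -1.0]
gripper_width: 0.316
pos [429.5 276.6 159.9] joints [-0.76  0.86  0.24  1.87 -0.41  0.46 -1.97] F [ 1.3 -0.5 -1. ] w 0.316 t 10.25
dp [ -0.3    0.11 -61.34] turn [-0.2649  0.0027  0.003 ] Rcols [[-0.0, 0.99, -0.17], [-0.0, -0.17, -0.99], [-1.0, -0.0, 0.0]]
```

View pics/t14.png

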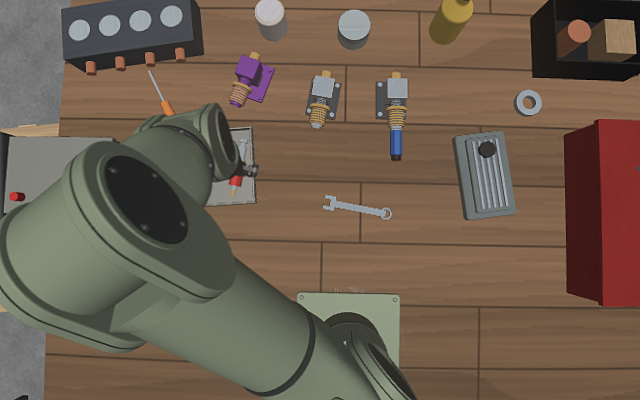

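```bash
python3 -m pendant '{"dp":[[0,0,-30],[0,0,-31],[0,0,0],[0,0,0],[0,0,0]],"turn":[[0,0,0],[0,0,0],[-0.13,0,0],[-0.13,0,0],[0,0,0]],"grip":[0.1,0.1,0.1,0.1,0.1]}';  python3 - <<'E'
from h import *
goal((440,337,86),0.095,1)
s=viewer.snapshot("wrist"); cv2.imwrite("pics/w15.png",s["color"])
c,sn=np.cos(.095),np.sin(.095)
print(proj(s,[[448+c*x-sn*y,338+sn*x+c*y,26] for x,y in ((100,85),(100,-85),(-100,-85),(-100,85))]).round(0).tolist())
E
```

```text
time_s: 10.8
tool_pos: [437.2, 350.6, 158.8]
ee_rot: [-2.189, 1.567, 2.635]
wrist_force: [-0.7, -0.3, -0.8]
gripper_width: 0.315
pos [437.2 350.6 158.8] joints [-0.84  0.91  0.22  1.69 -0.32  0.58 -1.9 ] F [-0.7 -0.3 -0.8] w 0.315 t 10.8
dp [72.78  1.5  13.99] turn [ 0.0165 -0.0021  0.003 ] Rcols [[-0.0, 0.99, 0.11], [0.0, 0.11, -0.99], [-1.0, -0.0, -0.0]]
[[199.0, 32.0], [493.0, 39.0], [452.0, 334.0], [221.0, 331.0]]
```

View pics/w15.png

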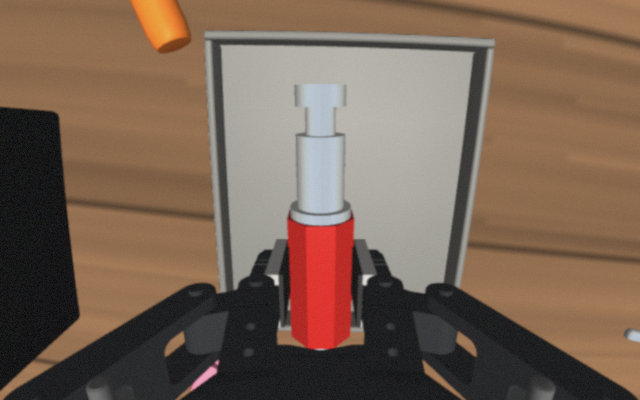

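```bash
python3 -m pendant '{"dp":[[0,1.5,12],[20,0,0],[20,0,0],[15,0,0],[10,0,0]],"turn":[[0.01,0,0],[0,0,0],[0,0,0],[0,0,0],[0,0,0]],"grip":[0.1,0.1,0.1,0.1,0.1]}';  python3 - <<'E'
from h import *
goal((440,337,84),0.095,1)
E
```

```text
time_s: 11.35
tool_pos: [441.9, 333.3, 93.3]
ee_rot: [-2.97, 1.57, 1.817]
wrist_force: [0.9, 0.9, -0.6]
gripper_width: 0.315
pos [441.9 333.3  93.3] joints [-0.79  1.01  0.17  1.74 -0.35  0.42 -1.87] F [ 0.9  0.9 -0.6] w 0.315 t 11.35
dp [ 9.31 -1.67 -3.79] turn [-0.0208 -0.0007  0.0001] Rcols [[-0.0, 1.0, 0.07], [0.0, 0.07, -1.0], [-1.0, -0.0, -0.0]]
```

```bash
python3 -m pendant '{"dp":[[5,0,-2],[2,0,0],[1,0,0],[0,0,0]],"turn":[[0,0,0],[0,0,0],[0,0,0],[0,0,0]],"grip":[0.1,0.1,0.1,0.1]}'
python3 - <<'E'
from h import *
goal((440,337,84),0.095,1)
s=viewer.snapshot("wrist"); cv2.imwrite("pics/w16.png",s["color"])
E
```

```text
time_s: 11.75
tool_pos: [442.6, 334.3, 85.9]
ee_rot: [2.364, 1.57, 0.861]
wrist_force: [-0.5, -0.1, -0.3]
gripper_width: 0.314
pos [442.6 334.3  85.9] joints [-0.79  1.02  0.17  1.74 -0.36  0.41 -1.87] F [-0.5 -0.1 -0.3] w 0.314 t 11.75
dp [ 1.9  -2.39 -2.89] turn [-0.0272 -0.0006 -0.0006] Rcols [[0.0, 1.0, 0.07], [0.0, 0.07, -1.0], [-1.0, 0.0, -0.0]]
```

View pics/w16.png

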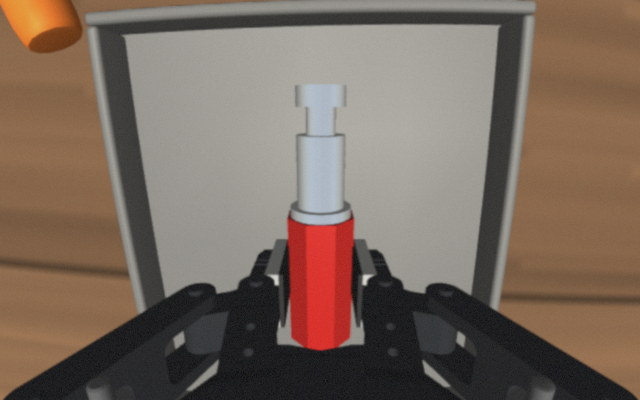

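```bash
python3 -m pendant '{"dp":[[2,0,0],[1,0,0],[0,0,0]],"turn":[[0,0,0],[0,0,0],[0,0,0]],"grip":[0.1,0.1,0.1]}' ; python3 -c "
from h import *
goal((440,337,84),0.095,1)"
```

```text
time_s: 12.1
tool_pos: [443.3, 334.3, 85.4]
ee_rot: [2.178, 1.567, 0.673]
wrist_force: [0.5, -0.4, -1.3]
gripper_width: 0.313
pos [443.3 334.3  85.4] joints [-0.79  1.02  0.17  1.74 -0.36  0.41 -1.87] F [ 0.5 -0.4 -1.3] w 0.313 t 12.1
dp [ 1.43 -3.1  -2.89] turn [-0.0288 -0.002  -0.003 ] Rcols [[0.0, 1.0, 0.07], [0.0, 0.07, -1.0], [-1.0, 0.0, -0.0]]
```

```bash
python3 -m pendant '{"dp":[[3,0,0]],"turn":[[0,0,0]],"grip":[0.1]}' ; python3 -m pendant '{"dp":[[0,0,0]],"turn":[[0,0,0]],"grip":[0.1]}'
```

```text
time_s: 12.2
tool_pos: [443.8, 334.4, 84.1]
ee_rot: [2.157, 1.565, 0.652]
wrist_force: [-10.2, -12.6, 57.4]
gripper_width: 0.32
time_s: 12.3
tool_pos: [444.1, 334.5, 84.6]
ee_rot: [2.153, 1.564, 0.647]
wrist_force: [0.6, 0.2, -1.8]
gripper_width: 0.316
```

```bash
python3 -m pendant '{"dp":[[0,0,0],[0,0,0],[0,0,0],[0,0,0],[0,0,0]],"turn":[[0,0,0],[0,0,0],[0,0,0],[0,0,0],[0,0,0]],"grip":[0.4,0.6,0.8,0.8,0.8]}' ; python3 -m pendant '{"dp":[[-10,0,0],[-30,0,0],[-45,0,0],[-45,0,0],[-45,0,0]],"turn":[[0,0,0],[0,0,0],[0,0,0],[0,0,0],[0,0,0]],"grip":[0.8,0.8,0.8,0.8,0.8]}';  python3 - <<'E'
from h import *
goal((440,337,84),0.095,1)
for n in ("wrist","scene"):
  s=viewer.snapshot(n); cv2.imwrite("pics/%s17.png"%n,s["color"])
  if n=="wrist":
    p=blob(s,(0,130,90),(8,255,255),(250,100,400,399),True); c,d,e,w=axis(p)
    q=cast(s,[c+d*e[0],c,c+d*e[1]],31); print(q.round(1).tolist(),np.linalg.norm(q[2]-q[0]))
E
```

```text
time_s: 12.8
tool_pos: [444.4, 334.5, 84.6]
ee_rot: [2.105, 1.563, 0.599]
wrist_force: [1.4, -0.1, -0.3]
gripper_width: 0.804
time_s: 13.3
tool_pos: [441.9, 332.3, 263.0]
ee_rot: [-0.507, 1.569, -2.014]
wrist_force: [0.1, 0.4, 0.1]
gripper_width: 0.799
pos [441.9 332.3 263. ] joints [-0.86  0.75  0.3   1.63 -0.28  0.81 -1.95] F [0.1 0.4 0.1] w 0.799 t 13.3
dp [179.    -1.45  -4.99] turn [-0.0315  0.0013  0.0007] Rcols [[-0.0, 1.0, 0.06], [-0.0, 0.06, -1.0], [-1.0, -0.0, 0.0]]
[[466.9, 336.2, 31.0], [438.1, 334.4, 31.0], [408.0, 332.5, 31.0]] 59.0345876229901
```

View pics/wrist17.png

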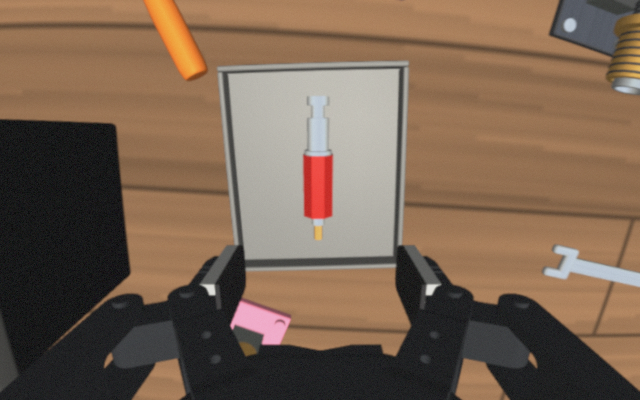

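View pics/scene17.png

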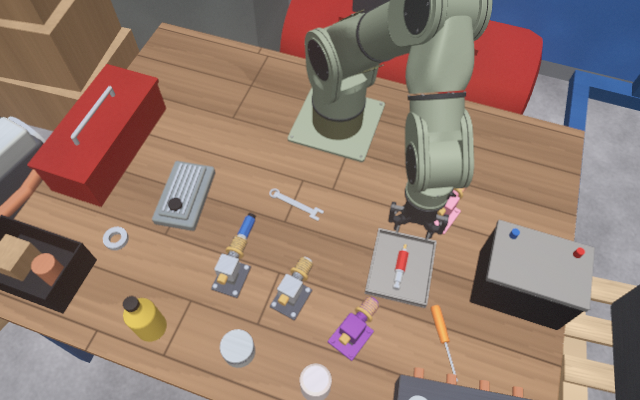

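```bash
python3 -c "
from h import *
s=viewer.snapshot('scene'); p=blob(s,(105,120,60),(130,255,255),(225,205,265,245)); c,d,e,w=axis(p); print(cast(s,[c],75))
print(robot.sense()['wrist_force'], robot.hand_in())"
```

```text
[[ 503.12432634 -104.93573462   75.        ]]
the job is handed in; nothing more can be done
[-0.46992664 -0.54923279 -0.80727205] None
```

The red nozzle is out of its coupler and lying in the grey tray, and I handed the job in at about 13.5 s of the 50 s allowed. The hand-in gives no verdict, so what follows is from my own checks.

- **Collar:** I gripped the brass collar and drew it back about 12 mm. The nozzle popped out. I let the collar go, and it was back home in the wrist picture taken afterwards.
- **Nozzle:** I took it by the sleeve and pulled it 54 mm straight out, with no force showing on the wrist. I then carried it to the tray, set it down and let go.
- **Final position:** The sleeve centre is at about (438, 334) mm, and the tray centre is at about (448, 338) mm, so it is well inside the walls. Its length measured 59 mm against the true 60 mm with its top taken as 31 mm above the table, which fits it lying flat.
- **Blue plug:** Its measured position in the scene view, (503.1, -104.9) mm, is the same as at the start.
- **Arm:** It stands about 180 mm above where it let go, and the wrist force is near zero.

Three things did not go as expected:
- **First collar position:** My early measurement was about 5 mm short along the axis. I corrected it before gripping.
- **First sleeve grip:** The tool rose about 5 mm as the fingers closed, for no clear reason. I opened, lowered and gripped again.
- **Set-down:** The nozzle touched the tray floor with a brief reading of about 60 N at the wrist. That is under the 120 N wrist limit, but it was firmer than I intended for a gentle lay-down.

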